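Turn the kitchen turntable until the storage jar is at the front

ROBOT

A 6-joint arm with a two-finger parallel gripper is mounted at the origin on the work surface. World frame = base frame: x ahead of the robot, y to its left, z up, the work surface at z = 0. Lengths are in m, angles in rad, forces in N, time in s.
With the tool pointing down it reaches from about 0.375 to 0.925 m from the base axis. Payload 5.7 kg.
Tool frame: the origin (TCP) lies midway between the tips of the shut fingers; the grasp point (between the pads) lies 19 mm behind it; z points along the fingers, y is the line along which they close (so a half turn about z gives the same grasp; the last joint's range is limited). The gripper opens to 88 mm and grips with 3 to 60 N. Pads are 20 mm wide; open, the fingers measure 115 mm over their backs; the gripper's body (75 mm by 178 mm) begins 61 mm behind the grasp point.
Start: joints at [1.217, 0.359, 1.51, -0, 1.272, -0.115], TCP at [0.142, 0.583, 0.223] pointing down, gripper open.
Joint ranges: [-2.97, 2.97], [-1.01, 2.36], [0.21, 2.38], [-0.96, 4.11], [0.2, 2.71], [-2.98, 2.98]. Speed limits (rad/s): [2.39, 2.39, 3.14, 3.14, 3.14, 3.14].

INTERFACE

Orientations are given as a unit quaternion [x, y, z, w].
In Python, from bench import move_ptp, servo_line, goto_joints, move_gripper, sleep, inverse_kinematics, capture, PlanningError, close_job, spot_in, silhouettes, current_clock, current_joint_pos, current_qvel, current_joint_torque, current_position, current_orientation, current_force, current_torque, current_finger_gap, current_grip_force gives the robot as it stands. Calls block until the motion is done:
- move_ptp(position, orientation): joint-space move of the TCP to a pose.
- servo_line(position, orientation=None, rate=0.15, contact_N=None): straight line of the TCP; orientation=None keeps the orientation; rate is the mean speed in m/s. With contact_N (N) it stops when the force on the tool has changed by that much, and returns True; else False.
- goto_joints(angles): joint-space move.
- move_gripper(opening): finger opening in m; the grip force is fixed at half the most; returns when the fingers have stopped.
- sleep(seconds).
- inverse_kinematics(position, orientation): joint angles nearest the present ones, or None.
- capture(name): name is "scene" or "top" or "wrist"; returns a dict with "image" (400x640x3 uint8, blue, green, red), "range_z" (400x640 float32, m along the optical axis (not along the pixel's ray), 0 where there is no reading), "intrinsics" (3x3 intrinsics, pixels), "R" (3x3) and "t" (3): a world point X has camera coordinates R X + t. Camera axes: x right, y down, z forward; pixel columns grow to the right and rows downward; lengths in m; the calibration is good to about 2 mm. A picture is of the moment at which its call begins.
A pose or a line that the arm cannot do raises PlanningError and nothing moves.
- close_job(): hands the job in; it is judged then, once.
Trained networks look in the newest picture that a camera, given by its name, has taken for a name from the list of things; names that differ only in an ending like _2 or _b are one class to them, and where a whole thing is asked for, a point or a joint stands for the part that bears it (a point fixed in the world has none). Each returns a list of dicts, best first, with "conf" (0 to 1); they miss things now and then, are a little off and sometimes report something else, mostly with a low value. They report only what shows in the picture. A call takes as long as a camera call.
- spot_in(camera, query): "xy" ([column, row] in pixels, amid what is visible of it).
- silhouettes(camera, query): "region" (400x640 bool, what is visible of it) and "xy" ([column, row] in pixels, amid what is visible of it).
Readings, each from a call of its own:
- current_clock(): time.
- current_joint_pos(): joint angles.
- current_qvel(): joint speeds.
- current_joint_torque(): joint torques, N m.
- current_position(): TCP position.
- current_orientation(): TCP orientation.
- current_force(): force on the tool from outside, world axes, zero at the start.
- current_torque(): the same for the moment, N m.
- current_finger_gap(): finger opening in m.
- current_grip_force(): force on a finger pad.
Only numpy, scipy, OpenCV 4.12 (cv2) and the standard library are available. Lean on these libraries where they do the work, as an engineer would, in place of code of your own. Each camera call takes 0.05 s, during which the arm holds its last target. There are 200 camera calls.

TASK

Bring the lidded glass storage jar to hand: push the turntable gently round by its raised rim with the fingertips (the gaps in the rim give them an edge to push) until the jar stands squarely at the front, the side of the turntable towards the robot, then take the hand away. Do not grip or lift anything and do not touch the things standing on the turntable, which must all stay upright on it; leave the lunchbox, tongs and drink bottle where they are.

Things in the scene. Friction and masses are not known exactly. Their poses are not given: they have to be found in the camera images.
- turntable: Round wooden turntable, rim darker, 250 mm across; spins either way without end about its vertical axis; light drag (0.6 N at the rim), soon stops when let be. Origin on the axis, 9 mm above the bench; z up, x and y turn with it. Flat board top 23 mm above the bench. Raised rim, radius 113 to 125 mm, top 51 mm above the bench, broken by two opposite gaps. Four loose things stand on it.
- gap_a (a point): Middle of one rim gap, 119 mm from the spin axis, at rim-top height (51 mm above the bench); turns with the turntable. The gap is 60 mm wide between its rounded rim ends and open down to the board, inwards and outwards: fingertips lowered into it can push either rim end along the circle. It lies midway between two of the standing things.
- gap_b (a point): Middle of the opposite rim gap; the same description as gap_a.
- turntable_foot: The turntable's fixed round foot, 170 mm across, 9 mm high, centred on the spin axis. It never moves; its axes are the world's: its -x is the front, square across the bench towards the robot's edge. Origin on the bench.
- glass_jar: The storage jar to bring to the front: clear glass cylinder 54 mm across with a flat steel lid 50 mm across, 72 mm tall in all, about 0.2 kg. Origin at the centre of its underside, z up. It stands loose on the turntable, about 56 mm from the axis, a quarter turn from its neighbours, and rides round with it.
- egg_cup: Green silicone egg cup, goblet shaped, 50 mm across, 60 mm tall, open at the top. Stands on the turntable. Origin at the centre of its underside.
- pepper_mill: Wooden pepper mill with a waist and a small steel ball on top, 50 mm across, 79 mm tall. Stands on the turntable. Origin at the centre of its underside.
- salt_pot: Squat white ceramic salt pot with a wooden lid and knob, 61 mm across, 58 mm tall. Stands on the turntable. Origin at the centre of its underside.
- lunchbox: Teal lunchbox with its hinged lid shut, about 151 x 201 mm and 69 mm high, lying on the bench to the robot's right of the turntable. Origin at the centre of its underside, x across the 151 mm. Leave it alone.
- drink_bottle: Silver drink bottle with a black screw cap and carrying loop, 70 mm across, 236 mm tall, standing on the bench beyond the turntable to the left. Origin at the centre of its underside. Leave it alone.
- tongs: Black plastic tongs with a steel clip lock, shut, 250 mm long, 45 mm wide, 23 mm high, lying on the bench to the left of the turntable. Origin near the middle of the length on the bench, x along the length. Leave them alone.

How it is judged:
By the outcome, as a careful person would: the job done as asked, in the order asked, and still so for the second after the job is handed in, with the robot touching nothing.
It also fails if it takes over 45 s, if anything falls off the work surface, if the arm or the gripper's body presses on something with over 40 N, if the wrist force passes 120 N, or if a joint passes its speed limit or range.

## Working session

There is one attempt and no reset: what is moved stays moved. The work goes in short steps, each a Python script; the robot and the scene stay as the last script left them, time stands still between calls to the robot, and variables do not carry over. Pictures are saved under pics/ and viewed, at most 10 in all, crops included, and the job is handed in when it is done.

```bash
mkdir -p pics
cat > h.py <<'E'
import numpy as np, cv2
from bench import *
def world(c,u,v,z):
    K,R,t=c["intrinsics"],np.array(c["R"]),np.array(c["t"])
    d=R.T@(np.linalg.inv(K)@[u,v,1]); o=-R.T@t
    return o+d*(z-o[2])/d[2]
def cloud(c,m=None):
    K,R,t=c["intrinsics"],np.array(c["R"]),np.array(c["t"])
    Z=c["range_z"]; v,u=np.nonzero((Z>0) if m is None else (m&(Z>0)))
    z=Z[v,u]; P=np.linalg.inv(K)@np.stack([u*z,v*z,z])
    return (P.T-t)@R
E
python3 - <<'E'
from h import *
for n in("top","scene"):
    c=capture(n); cv2.imwrite(f"pics/{n}0.png",c["image"])
    for q in("turntable","gap_a","glass_jar","egg_cup","pepper_mill","salt_pot","lunchbox","tongs","drink_bottle"):
        for s in silhouettes(n,q)[:3]:
            if s["conf"]<.3: continue
            P=cloud(c,s["region"])
            print(n,q,round(s["conf"],2),np.round(s["xy"]),s["region"].sum(),np.round(np.median(P,0),3),np.round(np.percentile(P,[2,98],axis=0),3).tolist())
print(current_clock(),current_orientation())
E
```

```text
top turntable 0.94 [311. 206.] 4701 [0.552 0.028 0.023] [[0.443, -0.087, 0.018], [0.672, 0.14, 0.053]]
top gap_a 0.96 [305. 202.] 5016 [0.553 0.03  0.023] [[0.442, -0.087, 0.003], [0.674, 0.141, 0.054]]
top glass_jar 0.93 [329. 206.] 357 [ 0.542 -0.03   0.093] [[0.521, -0.055, 0.031], [0.568, -0.006, 0.098]]
top egg_cup 0.85 [306. 220.] 273 [0.505 0.031 0.056] [[0.479, 0.008, 0.036], [0.525, 0.052, 0.084]]
top pepper_mill 0.71 [284. 199.] 300 [0.558 0.082 0.086] [[0.541, 0.062, 0.029], [0.584, 0.107, 0.1]]
top salt_pot 0.8 [312. 186.] 371 [0.606 0.014 0.069] [[0.582, -0.011, 0.047], [0.634, 0.041, 0.078]]
top lunchbox 0.58 [462. 207.] 4444 [ 0.519 -0.397  0.067] [[0.445, -0.502, 0.001], [0.6, -0.306, 0.072]]
top tongs 0.77 [168. 232.] 574 [0.489 0.412 0.016] [[0.391, 0.374, 0.001], [0.602, 0.433, 0.023]]
top drink_bottle 0.65 [191. 156.] 1239 [0.664 0.315 0.166] [[0.645, 0.297, 0.016], [0.7, 0.35, 0.234]]
scene turntable 0.77 [338. 211.] 3518 [0.586 0.039 0.025] [[0.445, -0.088, 0.015], [0.683, 0.143, 0.054]]
scene turntable 0.3 [449. 163.] 190 [0.436 0.428 0.015] [[0.394, 0.387, -0.
[... 236 characters left out ...]
]]
scene egg_cup 0.87 [330. 183.] 334 [0.507 0.033 0.064] [[0.48, 0.011, 0.026], [0.527, 0.055, 0.084]]
scene pepper_mill 0.75 [354. 197.] 415 [0.578 0.084 0.065] [[0.492, 0.064, 0.021], [0.589, 0.114, 0.099]]
scene salt_pot 0.92 [331. 213.] 441 [0.624 0.014 0.069] [[0.586, -0.011, 0.035], [0.641, 0.042, 0.079]]
scene lunchbox 0.67 [179. 205.] 3934 [ 0.554 -0.4    0.066] [[0.453, -0.497, 0.004], [0.604, -0.305, 0.072]]
scene tongs 0.74 [446. 158.] 117 [0.425 0.426 0.017] [[0.392, 0.387, 0.004], [0.517, 0.434, 0.024]]
scene drink_bottle 0.73 [453. 212.] 1706 [0.701 0.319 0.144] [[0.666, 0.298, 0.009], [0.714, 0.354, 0.233]]
1.0 [ 1.19122304e-01  9.92879587e-01 -4.39414264e-05 -1.89830953e-05]
```

View pics/top0.png

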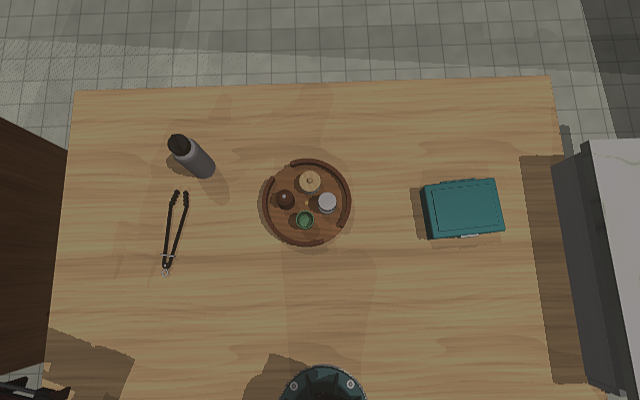

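View pics/scene0.png

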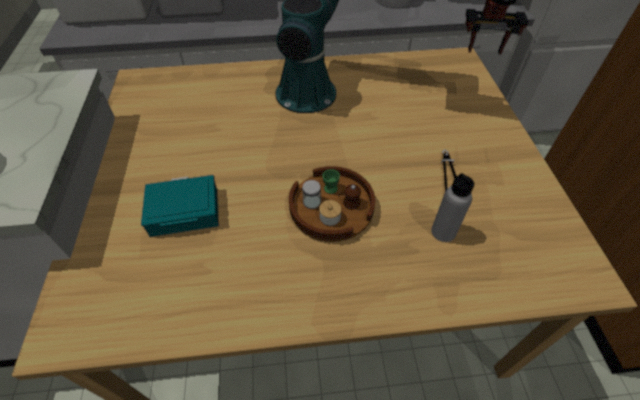

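The jar is at the right of the turntable (top 327,203) and the egg cup is nearest the robot. The gaps are at lower right (~335,232) and upper left (~275,180). So the jar needs about 76° clockwise, and I'll use the gap on the robot's side. I'll fit these precisely next.

```bash
cat >> h.py <<'E'
from scipy.optimize import least_squares
def fitc(P,r):
    return least_squares(lambda p:np.hypot(P[:,0]-p[0],P[:,1]-p[1])-r,P.mean(0)[:2],loss="soft_l1",f_scale=.002).x
def measure(cam,C=None):
    c=capture(cam); P=cloud(c); out={}
    C0=np.array([.56,.028]) if C is None else C
    r=np.hypot(*(P[:,:2]-C0).T)
    rim=P[(r>.1)&(r<.135)&(P[:,2]>.046)&(P[:,2]<.056)]
    Cf=fitc(rim,.119)
    if C is None: C=Cf
    a=np.degrees(np.arctan2(rim[:,1]-C[1],rim[:,0]-C[0]))
    s=np.sort(a); g=np.diff(np.r_[s,s[0]+360]); i=np.argsort(-g)[:3]
    print(cam,"C",np.round(Cf,4),len(rim),"gaps",[(round(s[k],1),round(s[k]+g[k],1)) for k in i])
    d={}
    for q in("glass_jar","egg_cup","pepper_mill","salt_pot"):
        S=silhouettes(cam,q)
        if not S: continue
        Q=cloud(c,S[0]["region"])
        if q=="glass_jar": Q=Q[(Q[:,2]>.088)&(Q[:,2]<.102)]
        p=(Q[:,:2].min(0)+Q[:,:2].max(0))/2 if q!="glass_jar" else np.median(Q[:,:2],0)
        v=p-C; print(q,round(S[0]["conf"],2),np.round(p,4),"r",round(np.hypot(*v),4),"ang",round(np.degrees(np.arctan2(v[1],v[0])),1))
    return c,C
E
python3 - <<'E'
from h import *
from scipy.spatial.transform import Rotation as Ro
measure("top"); measure("scene")
q0=current_joint_pos()
C=np.array([.559,.028])
for th in (-149,-170,-190,-225,31,-45):
  for k in(0,180):
    a=np.radians(th+k); # tool x radial(a), y = tangential, z down
    x=np.array([np.cos(a),np.sin(a),0]); z=np.array([0,0,-1.]); y=np.cross(z,x)
    q=Ro.from_matrix(np.c_[x,y,z]).as_quat(); t=np.radians(th)
    for h in(.036,.12):
      j=inverse_kinematics([*(C+.119*np.array([np.cos(t),np.sin(t)])),h],q)
      print(th,k,h,None if j is None else np.round(j,2))
E
```

```text
top C [0.5583 0.0263] 968 gaps [(np.float64(-158.6), np.float64(-128.6)), (np.float64(21.6), np.float64(51.4)), (np.float64(-2.6), np.float64(-1.3))]
glass_jar 0.84 [ 0.5474 -0.0303] r 0.0576 ang -100.9
egg_cup 0.64 [0.5085 0.031 ] r 0.05 ang 174.6
pepper_mill 0.66 [0.5628 0.0843] r 0.0582 ang 85.6
salt_pot 0.74 [0.609  0.0138] r 0.0522 ang -13.9
scene C [0.5604 0.0277] 843 gaps [(np.float64(21.5), np.float64(51.2)), (np.float64(-159.0), np.float64(-130.0)), (np.float64(119.2), np.float64(120.9))]
glass_jar 0.94 [ 0.552  -0.0295] r 0.0579 ang -98.3
egg_cup 0.9 [0.502  0.0327] r 0.0586 ang 175.1
pepper_mill 0.76 [0.547  0.0853] r 0.0591 ang 103.1
salt_pot 0.78 [0.6131 0.0166] r 0.0538 ang -11.9
-149 0 0.036 [-0.22  0.44  2.   -0.    0.7  -2.34]
-149 0 0.12 [-0.22  0.29  1.93 -0.    0.92 -2.34]
-149 180 0.036 [-0.22  0.44  2.   -0.    0.7   0.81]
-149 180 0.12 [-0.22  0.29  1.93 -0.    0.92  0.81]
-170 0 0.036 [-0.14  0.42  2.04 -0.    0.68 -1.89]
-170 0 0.12 [-0.14  0.27  1.96 -0.    0.91 -1.89]
-170 180 0.036 [-0.14  0.42  2.04 -0.    0.68  1.26]
-170 180 0.12 [-0.14  0.27  1.96 -0.    0.91  1.26]
-190 0 0.036 [-0.05  0.42  2.03 -0.    0.69 -1.44]
-190 0 0.12 [-0.05  0.27  1.96 -0.    0.91 -1.44]
-190 180 0.036 [-0.05  0.42  2.03 -0.    0.69  1.7 ]
-190 180 0.12 [-0.05  0.27  1.96 -0.    0.91  1.7 ]
-225 0 0.036 [ 0.09  0.46  1.94 -0.    0.74 -0.7 ]
-225 0 0.12 [ 0.09  0.33  1.87 -0.    0.95 -0.7 ]
-225 180 0.036 [ 0.09  0.46  1.94 -0.    0.74  2.45]
-225 180 0.12 [ 0.09  0.33  1.87 -0.    0.95  2.45]
31 0 0.036 [ 0.03  0.65  1.52 -0.    0.97  1.06]
31 0 0.12 [ 0.03  0.55  1.46 -0.    1.13  1.06]
31 180 0.036 [ 0.03  0.65  1.52 -0.    0.97 -2.08]
31 180 0.12 [ 0.03  0.55  1.46 -0.    1.13 -2.08]
-45 0 0.036 [-0.19  0.62  1.57 -0.    0.94  2.16]
-45 0 0.12 [-0.19  0.52  1.51 -0.    1.11  2.16]
-45 180 0.036 [-0.19  0.62  1.57 -0.    0.94 -0.98]
-45 180 0.12 [-0.19  0.52  1.51 -0.    1.11 -0.98]
```

```bash
cat >> h.py <<'E'
from scipy.spatial.transform import Rotation as Ro
CC=np.array([.5593,.027])
def pose(th,h,r=.119):
    a=np.radians(th+180); x=np.array([np.cos(a),np.sin(a),0]); z=np.array([0,0,-1.])
    t=np.radians(th)
    return [*(CC+r*np.array([np.cos(t),np.sin(t)])),h], Ro.from_matrix(np.c_[x,np.cross(z,x),z]).as_quat()
def arc(a,b,rate,step=5,h=.037):
    n=max(1,int(np.ceil(abs(b-a)/step)))
    for t in np.linspace(a,b,n+1)[1:]: servo_line(*pose(t,h),rate=rate)
    print("t",round(current_clock(),2),"F",np.round(current_force(),2),np.round(current_position(),3))
E
python3 - <<'E'
from h import *
move_gripper(0)
move_ptp(*pose(-144,.2)); print(current_clock())
c=capture("wrist"); cv2.imwrite("pics/w0.png",c["image"])
hit=servo_line(pose(-144,.037)[0],rate=.1,contact_N=5); print("hit",hit,current_position(),current_clock())
if not hit:
    arc(-144,-175,.05)
    measure("top",CC)
    c=capture("scene"); cv2.imwrite("pics/s1.png",c["image"][120:280,220:460].repeat(3,0).repeat(3,1))
    print(current_clock())
E
```

```text
5.3417
hit False [ 0.4634453  -0.04304225  0.0374306 ] 7.175
t 9.51 F [ 1.24  0.5  -0.4 ] [0.441 0.016 0.037]
top C [0.558  0.0263] 643 gaps [(np.float64(115.5), np.float64(211.1)), (np.float64(-2.9), np.float64(28.2)), (np.float64(-148.2), np.float64(-122.4))]
pepper_mill 0.68 [0.5464 0.0746] r 0.0493 ang 105.2
salt_pot 0.82 [ 0.6006 -0.0045] r 0.0519 ang -37.3
9.8083
```

View pics/s1.png

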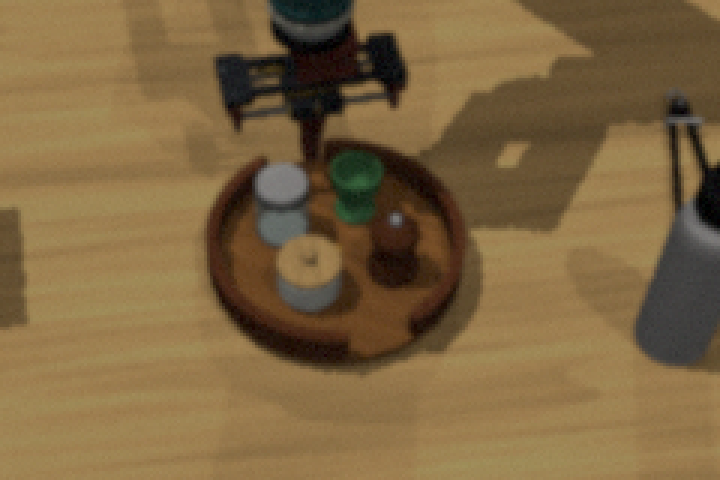

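The scene picture shows the fingertips in the near gap at crop (312,150), pushing the rim end. All four things are upright, with the jar at crop (282,200). I'll continue the arc.

Run:
```python
from h import *
arc(-175,-230.5,.06)
servo_line(pose(-229,.037)[0],rate=.03)
c,_=measure("scene",CC); measure("top",CC)
cv2.imwrite("pics/s2.png",c["image"][120:280,220:460].repeat(3,0).repeat(3,1))
print(current_clock())
```

```text
t 13.51 F [0.35 1.   0.54] [0.483 0.119 0.037]
scene C [0.5604 0.0278] 818 gaps [(np.float64(-57.0), np.float64(-27.4)), (np.float64(136.3), np.float64(151.7)), (np.float64(175.9), np.float64(181.6))]
glass_jar 0.97 [0.5052 0.027 ] r 0.0541 ang 180.0
egg_cup 0.92 [0.5287 0.0911] r 0.071 ang 115.5
pepper_mill 0.67 [0.6226 0.0348] r 0.0637 ang 7.0
salt_pot 0.79 [ 0.5438 -0.0264] r 0.0556 ang -106.2
top C [0.5583 0.0266] 672 gaps [(np.float64(57.0), np.float64(152.4)), (np.float64(-58.2), np.float64(-27.9)), (np.float64(153.9), np.float64(172.3))]
glass_jar 0.69 [0.499  0.0245] r 0.0604 ang -177.6
pepper_mill 0.59 [0.6166 0.0316] r 0.0575 ang 4.6
salt_pot 0.82 [ 0.558  -0.0288] r 0.0558 ang -91.3
14.2583
```

View pics/s2.png

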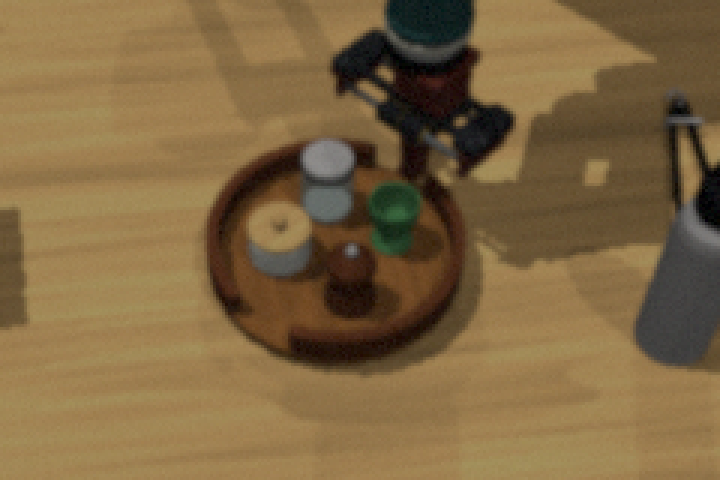

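Jar is nearly at the front (crop 328,170), everything upright. I'll push 2° more, then retract.

Run:
```python
from h import *
servo_line(*pose(-232.8,.037),rate=.02)
servo_line(pose(-229,.037)[0],rate=.03)
servo_line(pose(-229,.2)[0],rate=.1)
move_ptp([.25,.45,.25],current_orientation())
c,_=measure("scene",CC); measure("top",CC)
cv2.imwrite("pics/s3.png",c["image"][120:280,220:460].repeat(3,0).repeat(3,1))
print(current_clock())
```

```text
scene C [0.5604 0.0278] 798 gaps [(np.float64(-57.9), np.float64(-27.4)), (np.float64(121.4), np.float64(151.9)), (np.float64(175.9), np.float64(181.8))]
glass_jar 0.86 [0.505  0.0272] r 0.0543 ang 179.8
egg_cup 0.63 [0.5516 0.085 ] r 0.0585 ang 97.6
pepper_mill 0.81 [0.618  0.0331] r 0.059 ang 6.0
salt_pot 0.61 [ 0.5402 -0.0271] r 0.0574 ang -109.4
top C [0.5584 0.0263] 954 gaps [(np.float64(122.4), np.float64(152.5)), (np.float64(-58.6), np.float64(-28.7)), (np.float64(-92.5), np.float64(-91.1))]
glass_jar 0.75 [0.5    0.0264] r 0.0593 ang -179.4
egg_cup 0.57 [0.5507 0.0839] r 0.0576 ang 98.6
pepper_mill 0.6 [0.6144 0.0305] r 0.0552 ang 3.7
salt_pot 0.86 [ 0.5578 -0.0287] r 0.0558 ang -91.5
21.9917
```

View pics/s3.png

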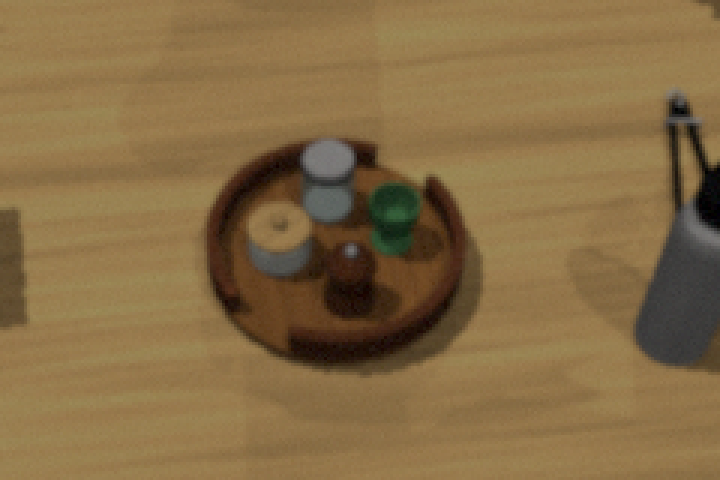

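The jar now sits at 180° ± 1° by both cameras. All four things are upright and the hand is clear.

```bash
python3 -c "
from bench import *
print(current_force()); print(close_job())"
```

```text
[ 1.38316585 -0.09062311  0.41554394]
the job is handed in; nothing more can be done
None
```

The jar stands at the front of the turntable, square to within about 1° by both cameras, with all four things upright and the hand clear; I handed the job in at about 22 s.

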